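# Open the bench board shear and load a board up to its strip stop

## Task

Get the little board shear ready to trim the white board. Push its blade arm up by the red handle, past its balance point, easing it over without flinging it until it stays fully open by itself, and keep off the blade. Then push the board flat along the fence, under the raised blade, until its leading edge rests lightly against the strip stop; only push with the fingers, do not grip or lift anything, leave the jars, bottle and sanding block alone and finish clear of everything.

Things in the scene. Friction and masses are not known exactly. Their poses are not given: they have to be found in the camera images.
- shear: Bench board shear, grey-green bed with white grid, fixed. Origin on the bench under mid-bed; x runs along the blade from handle end to pivot end, y away from the blade, z up. Bed: x -100 to +110 mm, y -130 to +130, flat top at z = 50; blade along its y = -130 edge. Aluminium fence, 14 mm high, face at x = +95. Blade arm's hinge axis: along y at x = +130, z = 75; arm's mid-plane at y = -143.
- fence (a point): Point on the face of the fence, 5 mm above the bed; point axes as the shear's.
- blade_arm (a joint): Blade arm angle (rad): 0 closed, level; positive raises the handle; 0.91 fully open on its stop. Black counterweight behind the pivot. Below the balance point (somewhere from 0.4 to 0.75 rad) it falls shut; above, it swings on slowly to the open stop and stays. Closed, it takes about 1 to 1.5 N upwards at the handle's end, less further up.
- handle: Red round handle of the blade arm, 95 mm long, 25 to 30 mm in diameter, in line with the arm, wholly beyond the near end of the bed. Origin at its centre, 282 mm from the pivot. Closed, its underside is 60 mm clear of the bench, so that tilted fingertips go beneath its free end.
- handle_end (a point): Free end of the red handle, on its axis, 330 mm from the pivot (75 mm high when closed, about 335 mm when open).
- blade: Steel blade, 190 mm long, 41 mm deep, on the bed side of the blade arm, from 30 to 220 mm from the pivot; sharp, not to be touched. Closed, it bars the way off the bed's blade edge; open, it is at least 30 mm above the bed there. Origin near its middle.
- board: White foamed-PVC board lying loose on the bed, 120 (x) by 160 (y) by 5 mm, about 55 g, its far edge 1 to 4 mm off the fence at the start. Origin at the centre of its underside; axes as the shear's.
- board_push_edge (a point): Middle of the board's edge away from the blade (+y), half-way up its thickness: where it is pushed towards the stop.
- board_blade_edge (a point): Middle of the board's edge on the blade side (-y), which is to pass under the blade and meet the strip stop.
- board_far_edge (a point): Middle of the board's far (+x) edge, which runs along the fence.
- stop_face (a point): Strip stop: upright aluminium plate, 100 mm long (x), standing 40 to 56 mm beyond the bed's blade edge on two rods, fixed, its top 18 mm above the bed. The point is the middle of the face that looks at the bed, 5 mm above bed level; point axes as the shear's.
- paint_jar: Blue-grey paint jar with white lid, 42 mm in diameter, 45 mm high, on the bench in front of the shear's handle end; leave alone. Origin under its centre.
- dark_jar: Dark green paint jar with black lid, 42 mm in diameter, 45 mm high, on the bench in front of the shear's handle end; leave alone. Origin under its centre.
- sanding_block: Green and white sanding block, 28 by 85 by 14 mm, on the bench beyond the shear's fence end; leave alone. Origin under its centre.
- thinner: White bottle with blue cap, 56 mm in diameter, 130 mm high, on the bench beyond the shear's fence end; leave alone. Origin under its centre.
Not all that is in view belongs to the job. What is shaped like the board but turquoise is not meant.

How it is judged:
On the way, in this order (a step that is already met when the one before it is completed fails the run):
1. the blade arm is fully open (value of joint blade_arm above 0.86 rad), for 0.3 s.
2. the board's leading edge has reached the strip stop (y of board_blade_edge in the frame of stop_face below 0.004 m), for 0.1 s.
At the end, for the whole second after the job is handed in: The blade arm rests fully open (above 0.86 rad of 0.91) by itself; the board lies flat and still on the bed with its leading edge within 4 mm of the strip stop, its far edge within 8 mm of the fence and square to it within 0.06 rad (value of joint blade_arm above 0.86 rad and velocity of joint blade_arm between -0.05 and 0.05 rad/s and y of board_blade_edge in the frame of stop_face below 0.004 m and x of board_far_edge in the frame of fence above -0.008 m and angle between the x axis of board and the x axis of shear, either way round below 0.06 rad and angle between board's own z axis and vertical below 0.05 rad and z of board in the frame of shear between 0.046 and 0.053 m and linear speed of board below 0.01 m/s); the robot touches nothing.
It fails at once if the blade is touched (contact force between any of the fingers, the arm and blade above 0.5 N).
It fails at once if the blade arm is flung open (faster than 2 rad/s) (velocity of joint blade_arm above 2 rad/s).
It fails at once if the handle (over 25 N) or the board (over 35 N) is gripped or forced instead of pushed (contact force between the fingers and handle above 25 N or contact force between the fingers and board above 35 N).
It fails at once if the board is lifted off the bed or tipped (z of board in the frame of shear above 0.06 m or angle between board's own z axis and vertical above 0.15 rad).
It fails at once if a jar, the bottle or the sanding block is moved or tipped (distance of any of paint_jar, dark_jar, sanding_block, thinner from where it was at the start of the episode above 0.015 m).
It also fails if it takes over 54 s, if anything falls off the work surface, if the arm or the gripper's body presses on something with over 40 N, if the wrist force passes 120 N, or if a joint passes its speed limit or range.

## Robot

A 6-joint arm with a two-finger parallel gripper is mounted at the origin on the work surface. World frame = base frame: x ahead of the robot, y to its left, z up, the work surface at z = 0. Lengths are in m, angles in rad, forces in N, time in s.
With the tool pointing down it reaches from about 0.35 to 1 m from the base axis. Payload 7.1 kg.
Tool frame: the origin (TCP) lies on the centre line of the jaws, within the pads' length; the fingertips stand 14 mm ahead of it and the grasp point (between the pads) lies 5 mm behind it; z points along the fingers, y is the line along which they close (so a half turn about z gives the same grasp; the last joint's range is limited). The gripper opens to 85 mm and grips with 20 to 120 N. Pads are 22 mm wide; open, the fingers measure 114 mm over their backs; the gripper's body (76 mm by 85 mm) begins 54 mm behind the grasp point. The pads swing forward as they close: fully open they stand 13 mm farther back than shut.
Start: joints at [1.192, 0.423, 1.63, -0, 1.089, -0.019], TCP at [0.22, 0.585, 0.245] pointing down, gripper open.
Joint ranges: [-3, 3], [-0.9, 2.11], [0.09, 2.58], [-1.31, 4.45], [0.11, 2.69], [-2.54, 2.54]. Speed limits (rad/s): [2.39, 2.39, 3.01, 3.14, 3.14, 3.14].

## Interface

Orientations are given as a unit quaternion [x, y, z, w].
In Python, from rig import read_state, capture, get_calibration, hand_in gives the robot as it stands.
- The arm moves only by the tool arm_command, never from a script. Its argument "targets" is a list of rows, each a list of 3 entries, a list of its own where there are three numbers: the shift along the tool's x, y, z scaled (see below), then the turn, a rotation vector about the tool's x, y, z scaled (see below), then the opening, from 0 (shut) to 1 (fully open). A call has 1 to 20 rows; each row shifts and turns the commanded pose from where the row before left it, along the tool's axes as they then stand; what a row does not reach is not made up. The controller multiplies each number of a shift by 0.025 m and each number of a turn by 6 degrees. A row lasts 1/8 s, in which the tool goes at most 62.5 mm and 10.7 degrees, less where a joint would pass 70% of its speed; a pose out of reach is approached as far as the arm can. A call with a number of a shift or a turn outside -1 to 1 is refused whole. A call with a gripper value outside its range is refused whole. The fingers move at their own pace and stop on an object; "newtons" is the grip in N (left out, the last holds). Time passes only in rows, so rows that do not move let the fingers close. It gives the time, the measured TCP pose, the force, the opening and the grip force at its end, in the units of the state.
- read_state(): the state, without advancing time (a new reading comes with each control period).
- capture(name): name is "scene" or "top" or "wrist"; returns the picture (420x560x3 uint8, red, green, blue); there is no depth.
- get_calibration(name): a dict with "camera_matrix" (3x3 intrinsics, pixels), "pose" (4x4, takes a point from camera to world coordinates). Camera axes: x right, y up, looking along -z (the intrinsics and any distortion apply to the point x, -y, -z); pixel columns grow to the right and rows downward; lengths in m; the calibration is good to about 2 mm. A picture is of the moment at which its call begins: read the wrist's pose just before it. get_calibration takes no time and is no camera call; for the wrist camera it gives the pose at the moment of the call.
- hand_in(): hands the job in; it is judged then, once.
The state is a dict: "time_s": time; "joints": joint angles; "joint_vel": joint speeds; "joint_efforts": joint torques, N m; "tool_pos": TCP position; "tool_rot": TCP orientation; "force": force on the tool from outside, world axes, zero at the start; "torque": the same for the moment, N m; "gripper_width": finger opening in m; "finger_force": force on a finger pad.
Only numpy, scipy, OpenCV 4.12 (cv2) and the standard library are available. Lean on these libraries where they do the work, as an engineer would, in place of code of your own. Each camera call takes 0.05 s, during which the arm holds its last target. There are 200 camera calls.

## Working session

There is one attempt and no reset: what is moved stays moved. The work goes in short steps, Python scripts to look and compute and a tool call to move; the robot and the scene stay as the last step left them, time stands still between calls to the robot, and variables do not carry over. Pictures are saved under pics/ and viewed, at most 10 in all, crops included, and the job is handed in when it is done.

Besides the shell and the picture viewer there is one more tool, called after "Call:" in YAML: its name, and indented under it one key for each argument. arm_command: Moves the arm, as the interface text tells. Shifts and turns lie within -1 to 1; 1 stands for 0.025 m of shift or 6 degrees of turn. Its arguments: {"type":"object","properties":{"targets":{"type":"array","items":{"type":"array"}},"newtons":{"type":"number"}},"required":["targets"]}

```bash
mkdir -p pics; ls
python3 - <<'E'
from rig import *
import cv2,numpy as np
for n in("scene","top"):
    im=capture(n); cv2.imwrite(f"pics/{n}0.png",im[:,:,::-1])
    c=get_calibration(n); print(n,np.round(c["camera_matrix"],1).tolist(),np.round(c["pose"],3).tolist(),[k for k in c])
s=read_state();print(s)
E
```

```text
pics
scene [[403.7, 0.0, 275.4], [0.0, 403.7, 212.0], [0.0, 0.0, 1.0]] [[0.643, -0.453, 0.618, 1.215], [0.766, 0.387, -0.514, -0.51], [-0.006, 0.803, 0.595, 0.688], [0.0, 0.0, 0.0, 1.0]] ['camera_matrix', 'pose']
top [[441.8, 0.0, 282.4], [0.0, 441.8, 208.7], [0.0, 0.0, 1.0]] [[0.025, 0.997, -0.077, 0.494], [-1.0, 0.027, 0.014, 0.012], [0.016, 0.076, 0.997, 1.002], [0.0, 0.0, 0.0, 1.0]] ['camera_matrix', 'pose']
{'time_s': 0.1, 'joints': array([ 1.19197373e+00,  4.23751076e-01,  1.63060442e+00, -1.49140093e-06,
        1.08860235e+00, -1.89676235e-02]), 'joint_vel': array([-0.0015864 , -0.00188951, -0.00176068, -0.00089193,  0.00045043,
        0.00201568]), 'joint_efforts': array([ 3.80397123e-04, -5.58425868e+01, -2.82445765e+01,  2.63933975e-05,
        3.07332433e-03, -8.49095727e-06]), 'tool_pos': array([0.21987018, 0.58454705, 0.24463534]), 'tool_rot': array([ 1.78957850e-01,  9.83856505e-01, -6.69271189e-04, -1.34224582e-04]), 'force': array([-0.5137544 ,  0.11836202,  0.18376051]), 'torque': array([-0.02378557,  0.01452384,  0.00169767]), 'finger_force': 0.0, 'gripper_width': 0.08561480870378618}
```

View pics/scene0.png

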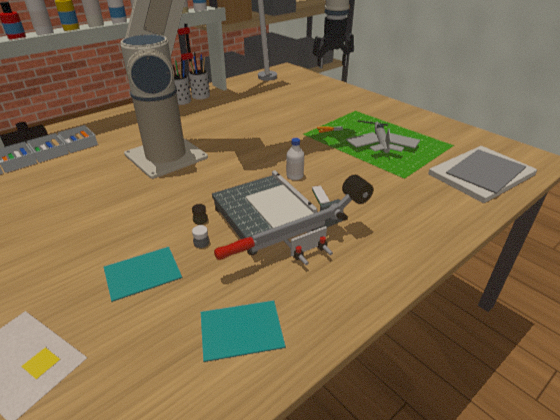

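View pics/top0.png

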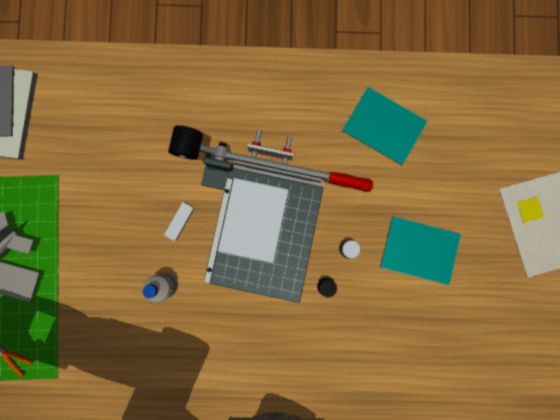

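Candidates in the top view are:
- **Board:** the white board on the bed at (253,220) is the one wanted. The turquoise boards at (385,125) and (420,250) and the paper at (535,220) are not.
- **Handle:** the only red rod is at (350,181). The red knobs at (257,143) and (287,150) belong to the stop.

I'll measure these and check them in a crop.

```bash
cat > h.py <<'E'
from rig import *
import cv2,numpy as np
def ray(n,px):
    c=get_calibration(n);K=np.array(c["camera_matrix"]);P=np.array(c["pose"])
    d=np.linalg.inv(K)@[px[0],px[1],1.];d=P[:3,:3]@(d*[1,-1,-1]);return P[:3,3],d
def onz(n,px,z):
    o,d=ray(n,px);return o+d*(z-o[2])/d[2]
def proj(n,p):
    c=get_calibration(n);K=np.array(c["camera_matrix"]);P=np.array(c["pose"])
    q=P[:3,:3].T@(np.array(p)-P[:3,3]);q=K@(q*[1,-1,-1]);return q[:2]/q[2]
def big(m):
    cs,_=cv2.findContours(m.astype(np.uint8),cv2.RETR_EXTERNAL,cv2.CHAIN_APPROX_NONE);return max(cs,key=cv2.contourArea)
E
python3 - <<'E'
from h import *
im=cv2.imread("pics/top0.png");hsv=cv2.cvtColor(im,cv2.COLOR_BGR2HSV);H,S,V=cv2.split(hsv)
roi=np.zeros(H.shape,bool);roi[150:310,200:385]=1
red=((H<8)|(H>172))&(S>150)&(V>60)&roi
c=big(red);hb=cv2.boxPoints(cv2.minAreaRect(c));print("handle box px",hb.round(1).tolist(),[onz("top",p,.075).round(4)[:2].tolist() for p in hb])
w=(S<40)&(V>150)&roi; w[:,:218]=0; w[:,300:]=0
w=cv2.morphologyEx(w.astype(np.uint8),cv2.MORPH_OPEN,np.ones((9,9)))
b=cv2.boxPoints(cv2.minAreaRect(big(w)));print("board",b.round(1).tolist(),[onz("top",p,.055).round(4)[:2].tolist() for p in b])
bed=(H>70)&(H<130)&(V<140)&roi
print("bed hsv",hsv[280,280],hsv[200,310])
x0,y0=150,120;cr=cv2.resize(im[y0:320,x0:x0+240],None,fx=3,fy=3,interpolation=cv2.INTER_CUBIC)
for q,col in((hb,(0,255,255)),(b,(0,0,255))):
    cv2.polylines(cr,[((q-[x0,y0])*3+1).astype(int)],True,col,1)
cv2.imwrite("pics/crop0.png",cr)
E
```

```text
handle box px [[327.70001220703125, 182.60000610351562], [330.1000061035156, 170.89999389648438], [373.29998779296875, 179.89999389648438], [370.79998779296875, 191.60000610351562]] [[0.6233, -0.0957], [0.6485, -0.1004], [0.6318, -0.1925], [0.6066, -0.1875]]
board [[217.6999969482422, 250.89999389648438], [233.39999389648438, 177.60000610351562], [288.1000061035156, 189.39999389648438], [272.3999938964844, 262.6000061035156]] [[0.4733, 0.1339], [0.6313, 0.1059], [0.609, -0.0129], [0.4513, 0.0167]]
bed hsv [84 38 95] [71 28 99]
```

View pics/crop0.png

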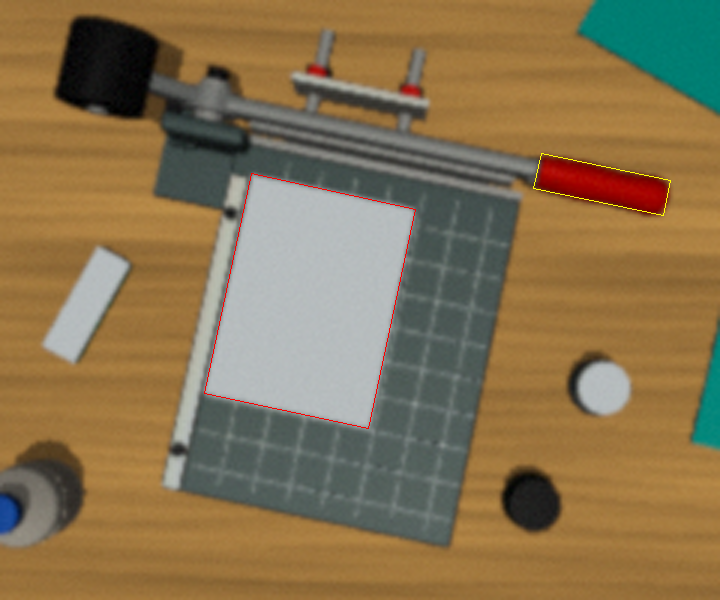

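The crop shows the handle boxed in yellow and the white board boxed in red, both correct. Paint jar is at px (350,248), dark jar at (327,287), bottle at (157,290) and sanding block at (179,221). I worked out the shear frame as origin ≈ (0.514, 0.032) with x axis ≈ (0.177, 0.984).

First I'll shut the fingers, turn the tool and carry it across high up.

Call:
arm_command:
  targets:
    - [[0,0,0],[0,0,1],0]
    - [[0,0,0],[0,0,1],0]
    - [[0,0,0],[0,0,1],0]
    - [[0,0,0],[0,0,1],0]
    - [[0,0,0],[0,0,1],0]
    - [[0,0,0],[0,0,1],0]
    - [[0,0,0],[0,0,1],0]
    - [[0,0,0],[0,0,1],0]
    - [[0,0,0],[0,0,1],0]
    - [[0,0,0],[0,0,1],0]
    - [[0,0,0],[0,0,1],0]
    - [[0,0,0],[0,0,1],0]
    - [[0,0,0],[0,0,1],0]
    - [[0,0,0],[0,0,0.27],0]
  newtons: 20

```text
time_s: 1.85
tool_pos: [0.2199, 0.5847, 0.2449]
tool_rot: [0.768, 0.641, -0.0, 0.0]
force: [-0.3, -1.2, -0.2]
gripper_width: 0.0
finger_force: 0.0
```

Call:
arm_command:
  targets:
    - [[-1,0.58,0],[0,0,0],0]
    - [[-1,0.58,0],[0,0,0],0]
    - [[-1,0.58,0],[0,0,0],0]
    - [[-1,0.58,0],[0,0,0],0]
    - [[-1,0.58,0],[0,0,0],0]
    - [[-1,0.58,0],[0,0,0],0]
    - [[-1,0.58,0],[0,0,0],0]
    - [[-1,0.58,0],[0,0,0],0]
    - [[-1,0.58,0],[0,0,0],0]
    - [[-1,0.58,0],[0,0,0],0]
    - [[-1,0.58,0],[0,0,0],0]
    - [[-1,0.58,0],[0,0,0],0]
    - [[-1,0.58,0],[0,0,0],0]
    - [[-1,0.58,0],[0,0,0],0]

```text
time_s: 3.6
tool_pos: [0.3578, 0.2035, 0.2454]
tool_rot: [0.767, 0.642, 0.0, 0.0]
force: [0.7, -0.7, 0.4]
gripper_width: 0.0002
finger_force: 0.0
```

Call:
arm_command:
  targets:
    - [[-1,0.6,0],[0,0,0],0]
    - [[-1,0.6,0],[0,0,0],0]
    - [[-1,0.6,0],[0,0,0],0]
    - [[-1,0.6,0],[0,0,0],0]
    - [[-1,0.6,0],[0,0,0],0]
    - [[-1,0.6,0],[0,0,0],0]
    - [[-1,0.6,0],[0,0,0],0]
    - [[-1,0.6,0],[0,0,0],0]
    - [[-1,0.6,0],[0,0,0],0]
    - [[-1,0.6,0],[0,0,0],0]
    - [[-1,0.6,0],[0,0,0],0]
    - [[-1,0.6,0],[0,0,0],0]
    - [[-0.8,0.6,0],[0,0,0],0]
    - [[0,0,0],[0,0,0],0]

```text
time_s: 5.35
tool_pos: [0.4934, -0.1463, 0.2453]
tool_rot: [0.768, 0.641, 0.0, 0.0]
force: [-0.0, 0.6, -0.7]
gripper_width: 0.0
finger_force: 0.0
```

Call:
arm_command:
  targets:
    - [[0,0,0],[-1,0,0],0]
    - [[0,0,0],[-1,0,0],0]
    - [[0,0,0],[-1,0,0],0]
    - [[0,0,0],[-1,0,0],0]
    - [[0,0,0],[-1,0,0],0]
    - [[0,0,0],[-1,0,0],0]
    - [[0,0,0],[-1,0,0],0]
    - [[0,0,0],[-0.5,0,0],0]
    - [[0,0,0],[0,0,0],0]

```text
time_s: 6.48
tool_pos: [0.4959, -0.1363, 0.2457]
tool_rot: [0.719, 0.608, 0.228, 0.25]
force: [0.9, 0.2, 0.0]
gripper_width: 0.0001
finger_force: 0.0
```

```bash
cat >> h.py <<'E'
from scipy.spatial.transform import Rotation as R
EX=np.array([.177,.984,0]);EX/=np.linalg.norm(EX);EY=np.array([-EX[1],EX[0],0]);O=np.array([.5137,.0321,0])
def shear(p): p=np.array(p)-O; return np.array([p@EX,p@EY,p[2]])
def world(q): return O+EX*q[0]+EY*q[1]+np.array([0,0,q[2]])
def rep(target=None):
    s=read_state();M=R.from_quat(s["tool_rot"]).as_matrix()
    print("t",round(s["time_s"],2),"shear tcp",(shear(s["tool_pos"])*1e3).round(1),"F",s["force"].round(1),"j",s["joints"].round(2))
    B=np.array([EX,EY,[0,0,1]]);print("axes in shear (cols x,y,z)\n",(B@M).round(3))
    if target is not None: print("units to target",(M.T@(world(target)-s["tool_pos"])/.025).round(2))
E
python3 -c "
from h import *
rep([-.178,-.126,.04])"
```

```text
t 6.47 shear tcp [-168.9  -12.3  245.7] F [0.9 0.2 0. ] j [-0.38  0.1   2.28  1.08  0.18 -1.24]
axes in shear (cols x,y,z)
 [[ 1.     0.     0.031]
 [ 0.02  -0.772 -0.635]
 [ 0.024  0.636 -0.772]]
units to target [-0.65 -1.72  9.23]
```

Call:
arm_command:
  targets:
    - [[-0.1,-0.2,0.9],[0,0,0],0]
    - [[-0.1,-0.3,0.9],[0,0,0],0]
    - [[-0.1,-0.3,0.9],[0,0,0],0]
    - [[-0.1,-0.3,0.9],[0,0,0],0]
    - [[0,0,0],[0,0,0],0]

```text
time_s: 7.1
tool_pos: [0.5256, -0.1457, 0.1748]
tool_rot: [0.718, 0.609, 0.23, 0.247]
force: [-1.5, 0.2, 0.3]
gripper_width: -0.0001
finger_force: 0.0
```

```bash
python3 -c "
from h import *
rep([-.178,-.126,.04]); print('jars',shear(onz('top',(350,248),.045)),shear(onz('top',(327,287),.045)))
b=np.array([.368,-.0433,.05]);print(proj('top',world([-.1,.13,.05])))"
```

```text
t 7.1 shear tcp [-172.9  -43.2  174.8] F [-1.5  0.2  0.3] j [-0.38  0.31  2.27  2.16  0.2  -2.33]
axes in shear (cols x,y,z)
 [[ 0.999 -0.     0.038]
 [ 0.024 -0.772 -0.635]
 [ 0.029  0.635 -0.772]]
units to target [-0.44 -0.87  6.26]
jars [-0.18408046 -0.00535328  0.045     ] [-0.15149413  0.08650002  0.045     ]
[299.60252694 302.57749618]
```

Call:
arm_command:
  targets:
    - [[0,0,0],[0,0,1],0]
    - [[0,0,0],[0,0,1],0]
    - [[0,0,0],[0,0,1],0]
    - [[0,0,0],[0,0,1],0]
    - [[0,0,0],[0,0,1],0]
    - [[0,0,0],[0,0,1],0]
    - [[0,0,0],[0,0,1],0]
    - [[0,0,0],[0,0,1],0]
    - [[0,0,0],[0,0,1],0]
    - [[0,0,0],[0,0,1],0]
    - [[0,0,0],[0,0,1],0]
    - [[0,0,0],[0,0,1],0]
    - [[0,0,0],[0,0,1],0]
    - [[0,0,0],[0,0,1],0]
    - [[0,0,0],[0,0,1],0]
    - [[0,0,0],[0,0,0],0]

```text
time_s: 9.1
tool_pos: [0.5258, -0.146, 0.177]
tool_rot: [0.937, -0.076, 0.339, 0.013]
force: [-0.7, 0.8, 0.4]
gripper_width: -0.0
finger_force: 0.0
```

Call:
arm_command:
  targets:
    - [[0,0,0],[0,0.5,0],0]
    - [[0,0,0],[0,0.5,0],0]
    - [[0,0,0],[0,0.5,0],0]
    - [[0,0,0],[0,0.5,0],0]
    - [[0,0,0],[0,0,0],0]

```text
time_s: 9.72
tool_pos: [0.525, -0.1455, 0.1755]
tool_rot: [0.897, -0.074, 0.434, 0.02]
force: [-0.9, -0.2, 0.0]
gripper_width: 0.0004
finger_force: 0.0
```

```bash
python3 -c "
from h import *
rep([-.178,-.126,.04])"
```

```text
t 9.72 shear tcp [-172.8  -42.6  175.5] F [-0.9 -0.2  0. ] j [-0.4   0.39  2.37  2.71  0.54 -1.34]
axes in shear (cols x,y,z)
 [[-0.006 -0.999  0.038]
 [-0.623 -0.026 -0.782]
 [ 0.782 -0.028 -0.622]]
units to target [-2.16  0.45  5.97]
```

Call:
arm_command:
  targets:
    - [[-0.4,0.1,0.9],[0,0,0],0]
    - [[-0.5,0.1,0.8],[0,0,0],0]
    - [[-0.6,0.1,0.6],[0,0,0],0]
    - [[-0.6,0.1,0.6],[0,0,0],0]
    - [[0,0,0],[0,0,0],0]

```text
time_s: 10.35
tool_pos: [0.5487, -0.1571, 0.0887]
tool_rot: [0.898, -0.075, 0.434, 0.02]
force: [0.5, 1.0, 0.9]
gripper_width: 0.0004
finger_force: 0.0
```

```bash
python3 -c "
from h import *
rep([-.178,-.126,.044])
cv2.imwrite('pics/s1.png',cv2.resize(capture('scene')[100:300,130:400],None,fx=2.9,fy=2.9)[:,:,::-1])"
```

```text
t 10.35 shear tcp [-180.1  -67.9   88.7] F [0.5 1.  0.9] j [-0.41  0.66  2.31  2.81  0.74 -1.46]
axes in shear (cols x,y,z)
 [[-0.007 -0.999  0.038]
 [-0.623 -0.026 -0.782]
 [ 0.782 -0.029 -0.622]]
units to target [0.05 0.03 2.93]
```

View pics/s1.png

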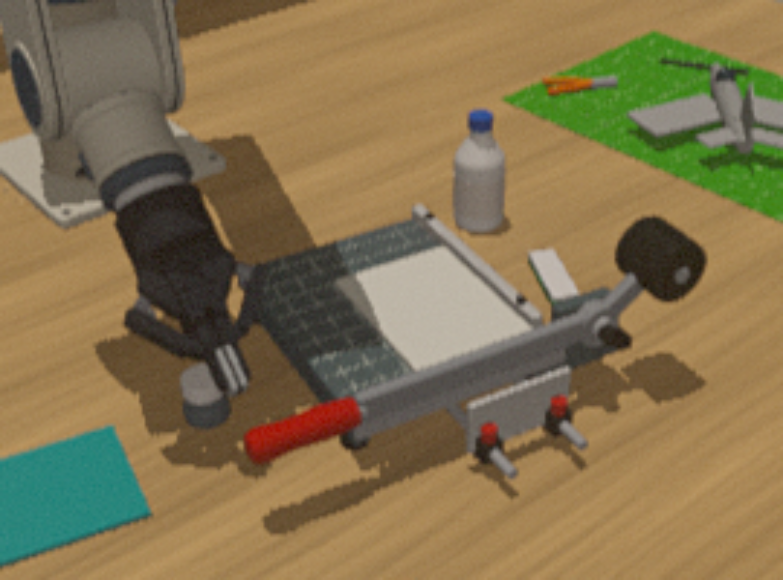

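The closed gripper sits between the paint jar (scene px ~(200,234)) and the red handle, pointing at the handle's outer half, clear of everything. Next I'll slide it under.

Call:
arm_command:
  targets:
    - [[0,0,0.6],[0,0,0],0]
    - [[0,0,0.6],[0,0,0],0]
    - [[0,0,0.6],[0,0,0],0]
    - [[0,0,0.6],[0,0,0],0]
    - [[0,0,0.5],[0,0,0],0]
    - [[0,0,0],[0,0,0],0]

```text
time_s: 11.15
tool_pos: [0.6053, -0.1652, 0.0439]
tool_rot: [0.897, -0.075, 0.435, 0.021]
force: [-0.4, 0.8, 0.4]
gripper_width: -0.0
finger_force: 0.0
```

```bash
python3 -c "
from h import *
rep([-.178,-.126,.044])
cv2.imwrite('pics/s2.png',cv2.resize(capture('scene')[180:280,170:300],None,fx=5,fy=5)[:,:,::-1])"
```

```text
t 11.15 shear tcp [-178.  -125.1   43.9] F [-0.4  0.8  0.4] j [-0.37  0.78  2.18  2.86  0.73 -1.47]
axes in shear (cols x,y,z)
 [[-0.007 -0.999  0.036]
 [-0.621 -0.024 -0.783]
 [ 0.784 -0.027 -0.621]]
units to target [0.02 0.   0.03]
```

View pics/s2.png

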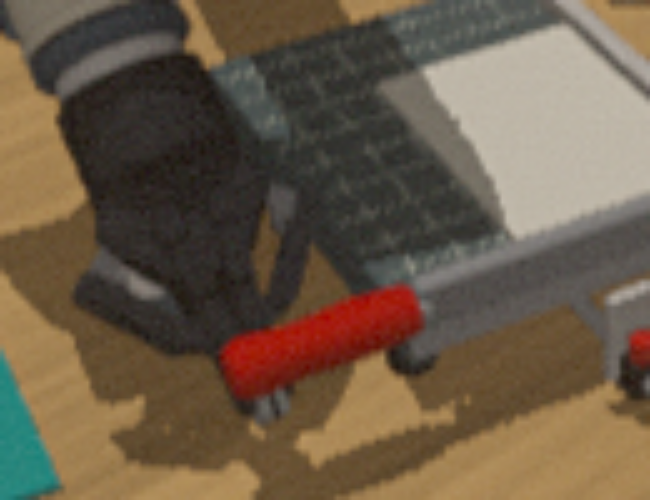

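The fingertips show below the handle's free end (scene px ~(223,261)) without touching. Now I'll lift gently along the arc.

Call:
arm_command:
  targets:
    - [[0.2,0,-0.15],[0,0,0],0]
    - [[0.2,0,-0.15],[0,0,0],0]
    - [[0.3,-0.05,-0.25],[0,0,0],0]
    - [[0.36,-0.1,-0.29],[0,0,0],0]
    - [[0.36,-0.1,-0.29],[0,0,0],0]
    - [[0.36,-0.1,-0.29],[0,0,0],0]
    - [[0.36,-0.1,-0.29],[0,0,0],0]

```text
time_s: 12.08
tool_pos: [0.606, -0.1558, 0.1144]
tool_rot: [0.897, -0.075, 0.435, 0.021]
force: [0.4, -1.2, -0.7]
gripper_width: -0.0001
finger_force: 0.4
```

```bash
cat >> h.py <<'E'
def ang():
    im=capture("scene").copy();cv2.imwrite("pics/last.png",im[:,:,::-1])
    H,S,V=cv2.split(cv2.cvtColor(im,cv2.COLOR_RGB2HSV))
    m=((H<8)|(H>172))&(S>150)&(V>60);m[:,:180]=0;m[:90]=0;m[290:]=0
    c=big(m).reshape(-1,2).mean(0)
    ths=np.linspace(-.1,1.0,221);P=[proj("scene",world([.13-.282*np.cos(t),-.143,.075+.282*np.sin(t)])) for t in ths]
    e=np.linalg.norm(np.array(P)-c,axis=1);print("theta",ths[e.argmin()].round(3),"err px",e.min().round(1))
E
python3 -c "
from h import *
rep([-.169,-.126,.1138]);ang()"
```

```text
t 12.07 shear tcp [-168.5 -124.1  114.4] F [ 0.4 -1.2 -0.7] j [-0.35  0.6   2.21  2.83  0.58 -1.41]
axes in shear (cols x,y,z)
 [[-0.007 -0.999  0.036]
 [-0.621 -0.024 -0.784]
 [ 0.784 -0.027 -0.62 ]]
units to target [0.03 0.02 0.07]
theta 0.2 err px 1.1
```

Call:
arm_command:
  targets:
    - [[0.33,-0.15,-0.25],[0,0.3,0],0]
    - [[0.33,-0.15,-0.24],[0,0.3,0],0]
    - [[0.33,-0.15,-0.23],[0,0.3,0],0]
    - [[0.34,-0.15,-0.22],[0,0.3,0],0]
    - [[0.34,-0.15,-0.21],[0,0.3,0],0]

```text
time_s: 12.75
tool_pos: [0.6088, -0.1385, 0.1652]
tool_rot: [0.86, -0.073, 0.505, 0.027]
force: [0.9, -1.1, 0.0]
gripper_width: -0.0003
finger_force: 0.1
```

```bash
python3 -c "
from h import *
rep([-.122,-.126,.2149]);ang()"
```

```text
t 12.75 shear tcp [-151.1 -123.8  165.2] F [ 0.9 -1.1  0. ] j [-0.31  0.56  2.27  2.92  0.75 -1.46]
axes in shear (cols x,y,z)
 [[-0.012 -0.999  0.034]
 [-0.489 -0.024 -0.872]
 [ 0.872 -0.027 -0.489]]
units to target [ 1.76 -1.22 -0.85]
theta 0.38 err px 1.5
```

Call:
arm_command:
  targets:
    - [[0.3,-0.18,-0.15],[0,0.2,0],0]
    - [[0.3,-0.19,-0.14],[0,0.2,0],0]
    - [[0.3,-0.2,-0.13],[0,0.2,0],0]
    - [[0.29,-0.21,-0.12],[0,0.2,0],0]
    - [[0.29,-0.22,-0.11],[0,0.2,0],0]
    - [[0.29,-0.22,-0.11],[0,0.2,0],0]

```text
time_s: 13.55
tool_pos: [0.616, -0.11, 0.2141]
tool_rot: [0.826, -0.071, 0.558, 0.032]
force: [0.4, 0.8, 0.7]
gripper_width: -0.0001
finger_force: 0.0
```

```bash
python3 -c "
from h import *
rep([-.093,-.126,.244]);ang()"
```

```text
t 13.55 shear tcp [-121.7 -125.9  214.1] F [0.4 0.8 0.7] j [-0.23  0.51  2.3   3.03  0.85 -1.5 ]
axes in shear (cols x,y,z)
 [[-0.016 -0.999  0.032]
 [-0.376 -0.024 -0.926]
 [ 0.926 -0.027 -0.376]]
units to target [ 1.09 -1.18 -0.41]
theta 0.59 err px 2.3
```

Call:
arm_command:
  targets:
    - [[0.22,-0.23,-0.08],[0,0,0],0]
    - [[0.22,-0.23,-0.08],[0,0,0],0]
    - [[0.22,-0.24,-0.08],[0,0,0],0]
    - [[0.22,-0.24,-0.08],[0,0,0],0]
    - [[0.22,-0.24,-0.08],[0,0,0],0]
    - [[0.18,-0.25,-0.06],[0,0,0],0]
    - [[0.17,-0.25,-0.06],[0,0,0],0]

```text
time_s: 14.48
tool_pos: [0.6239, -0.0698, 0.2535]
tool_rot: [0.827, -0.072, 0.557, 0.032]
force: [0.0, 0.1, 0.6]
gripper_width: 0.0002
finger_force: 0.0
```

```bash
python3 -c "
from h import *
rep([-.071,-.126,.2597]);ang()"
```

```text
t 14.47 shear tcp [ -80.8 -126.5  253.5] F [0.  0.1 0.6] j [-0.12  0.4   2.29  3.17  0.73 -1.56]
axes in shear (cols x,y,z)
 [[-0.016 -0.999  0.032]
 [-0.378 -0.024 -0.926]
 [ 0.926 -0.027 -0.377]]
units to target [ 0.22 -0.4  -0.1 ]
theta 0.91 err px 1.9
```

The arm is at 0.91, fully open. I'll withdraw along the finger axis and turn the tool down.

Call:
arm_command:
  targets:
    - [[-0.1,0,-0.5],[0,0,0],0]
    - [[0,0,-0.9],[0,0,0],0]
    - [[0,0,-0.9],[0,0,0],0]
    - [[0,0,-0.9],[0,0,0],0]
    - [[0,0,-0.9],[0,0,0],0]
    - [[0,0,0],[0,-1,0],0]
    - [[0,0,0],[0,-1,0],0]
    - [[0,0,0],[0,-1,0],0]
    - [[0,0,0],[0,-1,0],0]
    - [[0,0,0],[0,-1,0],0]
    - [[0,0,0],[0,-1,0],0]
    - [[0,0,0],[0,-1,0],0]
    - [[0,0,0],[0,-1,0],0]
    - [[0,0,0],[0,-1,0],0]
    - [[0,0,0],[0,-1,0],0]
    - [[0,0,0],[0,-1,0],0]
    - [[0,0,0],[0,0,0],0]

```text
time_s: 16.65
tool_pos: [0.5405, -0.0274, 0.2644]
tool_rot: [0.934, -0.047, 0.351, -0.051]
force: [-0.6, 0.4, -0.7]
gripper_width: -0.0003
finger_force: 0.0
```

```bash
python3 -c "
from h import *
rep([.033,.09,.12]);ang()"
```

```text
t 16.65 shear tcp [-53.9 -36.9 264.4] F [-0.6  0.4 -0.7] j [-0.16  0.11  2.24  1.08  0.19  0.5 ]
axes in shear (cols x,y,z)
 [[ 0.011 -0.984  0.178]
 [-0.759 -0.124 -0.639]
 [ 0.651 -0.128 -0.748]]
units to target [-7.57 -3.31  1.7 ]
theta 0.91 err px 2.1
```

Call:
arm_command:
  targets:
    - [[0,0,0],[0,-1,0],0]
    - [[0,0,0],[0,-1,0],0]
    - [[0,0,0],[0,-1,0],0]
    - [[0,0,0],[0,-1,0],0]
    - [[0,0,0],[0,-1,0],0]
    - [[0,0,0],[0,-1,0],0]
    - [[0,0,0],[0,0,0],0]

```text
time_s: 17.58
tool_pos: [0.5437, -0.0213, 0.2652]
tool_rot: [0.994, -0.024, 0.077, -0.071]
force: [0.2, 0.2, -0.1]
gripper_width: 0.0001
finger_force: 0.0
```

```bash
cat >> h.py <<'E'
def down():
    s=read_state();M=R.from_quat(s["tool_rot"]).as_matrix()
    T=np.array([-EY,-EX,[0,0,-1]]).T
    print("turn units to down",(R.from_matrix(M.T@T).as_rotvec()/np.radians(6)).round(2))
E
python3 -c "
from h import *
rep([.033,.09,.12]);down()"
```

```text
t 17.57 shear tcp [-47.3 -39.  265.2] F [ 0.2  0.2 -0.1] j [-0.15  0.23  1.88  0.2   0.9   1.36]
axes in shear (cols x,y,z)
 [[ 0.116 -0.98   0.163]
 [-0.982 -0.138 -0.13 ]
 [ 0.15  -0.145 -0.978]]
units to target [-5.56 -3.02  5.53]
turn units to down [-1.49 -1.35  1.23]
```

Call:
arm_command:
  targets:
    - [[0,0,0],[-0.75,-0.68,0.6],0.5]
    - [[0,0,0],[-0.75,-0.68,0.6],0.5]
    - [[-0.9,-0.6,0],[0,0,0],0.5]
    - [[-0.9,-0.6,0],[0,0,0],0.5]
    - [[-0.9,-0.6,0.5],[0,0,0],0.5]
    - [[-0.9,-0.6,0.8],[0,0,0],0.5]
    - [[-0.9,-0.6,1],[0,0,0],0.5]
    - [[-0.5,-0.2,1],[0,0,0],0.5]
    - [[0,0,1],[0,0,0],0.5]
    - [[0,0,1],[0,0,0],0.5]
    - [[0,0,0.5],[0,0,0],0.5]
    - [[0,0,0],[0,0,0],0.5]

```text
time_s: 19.08
tool_pos: [0.4324, 0.0777, 0.1196]
tool_rot: [0.996, -0.088, -0.002, 0.002]
force: [1.0, -0.5, 0.9]
gripper_width: 0.0429
finger_force: 0.0
```

```bash
python3 -c "
from h import *
rep([.033,.085,.08]);down();print(read_state()['gripper_width']);ang()
cv2.imwrite('pics/s3.png',cv2.resize(cv2.imread('pics/last.png')[120:300,180:400],None,fx=3.3,fy=3.3))"
```

```text
t 19.07 shear tcp [ 30.4  88.1 119.6] F [ 1.  -0.5  0.9] j [ 0.15  0.37  2.11 -0.01  0.66  1.91]
axes in shear (cols x,y,z)
 [[ 0.001 -1.    -0.005]
 [-1.    -0.001  0.003]
 [-0.003  0.005 -1.   ]]
units to target [ 0.13 -0.11  1.58]
turn units to down [0.05 0.03 0.01]
0.042897989196023875
theta 0.915 err px 2.8
```

View pics/s3.png

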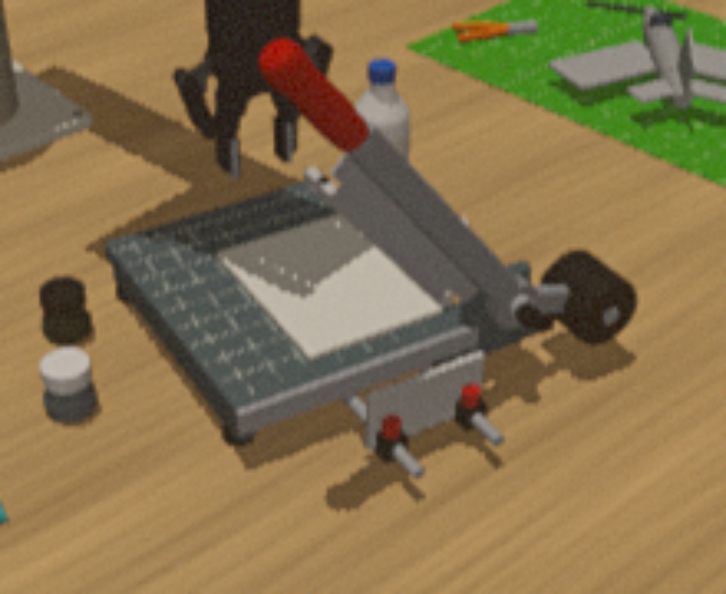

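The picture shows the blade raised, the stop clear and the open fingers behind the board. I'll lower onto the bed until I feel it.

Call:
arm_command:
  targets:
    - [[0,0,0.8],[0,0,0],0.5]
    - [[0,0,0.6],[0,0,0],0.5]
    - [[0,0,0.2],[0,0,0],0.5]
    - [[0,0,0.08],[0,0,0],0.5]
    - [[0,0,0.08],[0,0,0],0.5]

```text
time_s: 19.75
tool_pos: [0.4338, 0.0774, 0.0764]
tool_rot: [0.996, -0.088, -0.001, 0.003]
force: [0.3, -0.5, 0.2]
gripper_width: 0.0424
finger_force: 0.0
```

Call:
arm_command:
  targets:
    - [[0,0,0.08],[0,0,0],0.5]
    - [[0,0,0.04],[0,0,0],0.5]
    - [[0,0,0.04],[0,0,0],0.5]

```text
time_s: 20.12
tool_pos: [0.4335, 0.0773, 0.0722]
tool_rot: [0.996, -0.089, -0.001, 0.003]
force: [0.7, 0.1, -0.6]
gripper_width: 0.0425
finger_force: 0.0
```

Run:
```python
from h import *
rep()
im=capture("wrist");c=get_calibration("wrist")
cv2.imwrite("pics/w1.png",im[:,:,::-1])
```

```text
t 20.12 shear tcp [30.3 86.9 72.2] F [ 0.7  0.1 -0.6] j [ 0.15  0.47  2.12 -0.01  0.55  1.91]
axes in shear (cols x,y,z)
 [[ 0.001 -1.    -0.006]
 [-1.    -0.001  0.001]
 [-0.001  0.006 -1.   ]]
```

View pics/w1.png

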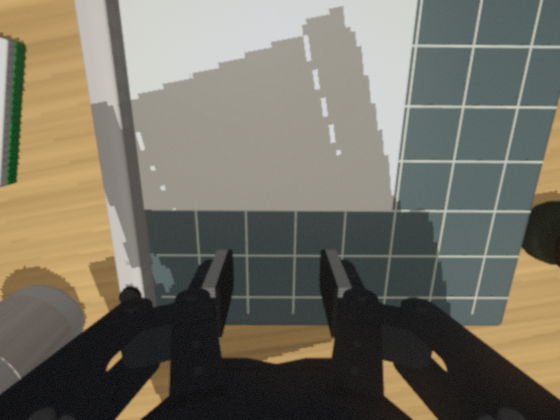

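The wrist view shows both fingers centred behind the board's push edge (row ~210), with the fence on the left and nothing touching. I'll keep lowering.

Call:
arm_command:
  targets:
    - [[0,0,0.08],[0,0,0],0.5]
    - [[0,0,0.08],[0,0,0],0.5]
    - [[0,0,0.04],[0,0,0],0.5]
    - [[0,0,0],[0,0,0],0.5]

```text
time_s: 20.68
tool_pos: [0.4333, 0.0773, 0.0671]
tool_rot: [0.996, -0.088, -0.001, 0.003]
force: [0.4, 0.5, 0.6]
gripper_width: 0.0425
finger_force: 0.0
```

Call:
arm_command:
  targets:
    - [[0,0,0.04],[0,0,0],0.5]
    - [[0,0,0.04],[0,0,0],0.5]
    - [[0,0,0],[0,0,0],0.5]

```text
time_s: 21.05
tool_pos: [0.4334, 0.0773, 0.0651]
tool_rot: [0.996, -0.089, -0.001, 0.003]
force: [-0.6, -0.5, 1.0]
gripper_width: 0.043
finger_force: 0.0
```

Call:
arm_command:
  targets:
    - [[0,0,0.04],[0,0,0],0.5]
    - [[0,0,0.04],[0,0,0],0.5]
    - [[0,0,0],[0,0,0],0.5]

```text
time_s: 21.42
tool_pos: [0.4334, 0.0773, 0.0631]
tool_rot: [0.996, -0.089, -0.001, 0.003]
force: [-0.2, 0.9, -0.3]
gripper_width: 0.0428
finger_force: 0.0
```

Call:
arm_command:
  targets:
    - [[0,0,0.04],[0,0,0],0.5]
    - [[0,0,0],[0,0,0],0.5]

```text
time_s: 21.68
tool_pos: [0.4335, 0.0773, 0.0623]
tool_rot: [0.996, -0.088, -0.001, 0.003]
force: [-1.0, 0.6, 2.1]
gripper_width: 0.0428
finger_force: 1.4
```

Call:
arm_command:
  targets:
    - [[0,0,0.04],[0,0,0],0.5]
    - [[0,0,0],[0,0,0],0.5]

```text
time_s: 21.92
tool_pos: [0.4335, 0.0773, 0.0621]
tool_rot: [0.996, -0.088, -0.001, 0.003]
force: [-4.0, -0.2, 18.9]
gripper_width: 0.0426
finger_force: 9.1
```

Call:
arm_command:
  targets:
    - [[0,0,0.04],[0,0,0],0.5]
    - [[0,0,0],[0,0,0],0.5]

```text
time_s: 22.18
tool_pos: [0.4335, 0.0773, 0.062]
tool_rot: [0.996, -0.088, -0.001, 0.003]
force: [-7.2, -0.9, 33.4]
gripper_width: 0.0428
finger_force: 17.0
```

Bed contact is at TCP z ≈ 0.0623. I'll back off to about 1.5 mm above the bed.

Call:
arm_command:
  targets:
    - [[0,0,-0.14],[0,0,0],0.5]
    - [[0,0,0],[0,0,0],0.5]

```text
time_s: 22.42
tool_pos: [0.4336, 0.0773, 0.0639]
tool_rot: [0.996, -0.089, -0.001, 0.003]
force: [0.1, 0.6, -0.1]
gripper_width: 0.0423
finger_force: 0.0
```

Run:
```python
from h import *
rep();down()
im=cv2.imread("pics/top0.png")
# stop plate inner top edge estimate from top view (px read in crop: 293,81 & 427,107)
for p in((293,82),(427,108)): print("stop top",shear(onz("top",(150+p[0]/3,120+p[1]/3),.068)).round(4))
# push edge from wrist view row 210
w=cv2.imread("pics/w1.png")
```

```text
t 22.43 shear tcp [30.3 86.8 63.9] F [ 0.1  0.6 -0.1] j [ 0.15  0.49  2.13 -0.01  0.53  1.91]
axes in shear (cols x,y,z)
 [[ 0.001 -1.    -0.006]
 [-1.    -0.001  0.001]
 [-0.001  0.006 -1.   ]]
turn units to down [0.05 0.01 0.01]
stop top [ 0.0757 -0.1712  0.068 ]
stop top [-0.0217 -0.1724  0.068 ]
```

Call:
arm_command:
  targets:
    - [[0.2,0,0],[0,0,0],0.5]
    - [[0.2,0,0],[0,0,0],0.5]
    - [[0.2,0,0],[0,0,0],0.5]
    - [[0.2,0,0],[0,0,0],0.5]
    - [[0.25,0,0],[0,0,0],0.5]
    - [[0.25,0,0],[0,0,0],0.5]
    - [[0.25,0,0],[0,0,0],0.5]
    - [[0.25,0,0],[0,0,0],0.5]
    - [[0.25,0,0],[0,0,0],0.5]
    - [[0.25,0,0],[0,0,0],0.5]
    - [[0.25,0,0],[0,0,0],0.5]
    - [[0.2,0,0],[0,0,0],0.5]
    - [[0.15,0,0],[0,0,0],0.5]
    - [[0,0,0],[0,0,0],0.5]

```text
time_s: 24.18
tool_pos: [0.5052, 0.0644, 0.0636]
tool_rot: [0.996, -0.089, -0.001, 0.003]
force: [0.0, 0.1, 0.6]
gripper_width: 0.0428
finger_force: 0.0
```

Run:
```python
from h import *
rep();down()
a=capture("wrist");b=capture("scene")
cv2.imwrite("pics/c2.png",np.hstack([cv2.resize(a,(400,300)),cv2.resize(b[130:280,220:380],(400,375))[:300]])[:,:,::-1])
```

```text
t 24.18 shear tcp [30.3 14.1 63.6] F [0.  0.1 0.6] j [ 0.11  0.55  1.98 -0.01  0.61  1.86]
axes in shear (cols x,y,z)
 [[ 0.001 -1.    -0.006]
 [-1.    -0.001  0.001]
 [-0.001  0.006 -1.   ]]
turn units to down [0.05 0.01 0.01]
```

View pics/c2.png

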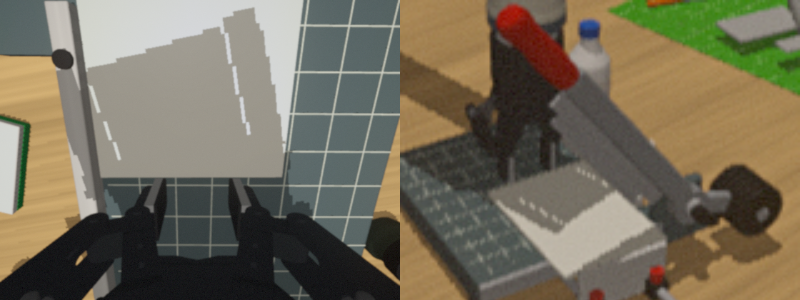

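The board has slid flat and square, its leading edge now past the blade edge and close to the stop. I'll creep the rest.

Call:
arm_command:
  targets:
    - [[0.1,0,0],[0,0,0],0.5]
    - [[0.1,0,0],[0,0,0],0.5]
    - [[0.1,0,0],[0,0,0],0.5]
    - [[0,0,0],[0,0,0],0.5]

```text
time_s: 24.78
tool_pos: [0.5125, 0.0631, 0.0636]
tool_rot: [0.996, -0.089, -0.001, 0.003]
force: [-0.3, 0.7, 0.3]
gripper_width: 0.0427
finger_force: 0.0
```

Call:
arm_command:
  targets:
    - [[0.08,0,0],[0,0,0],0.5]
    - [[0,0,0],[0,0,0],0.5]

```text
time_s: 25.02
tool_pos: [0.5143, 0.0628, 0.0636]
tool_rot: [0.996, -0.088, -0.001, 0.003]
force: [0.4, -0.2, -0.6]
gripper_width: 0.0429
finger_force: 0.0
```

Call:
arm_command:
  targets:
    - [[0.06,0,0],[0,0,0],0.5]
    - [[0,0,0],[0,0,0],0.5]

```text
time_s: 25.28
tool_pos: [0.5157, 0.0625, 0.0636]
tool_rot: [0.996, -0.089, -0.001, 0.003]
force: [-0.2, 1.1, 0.1]
gripper_width: 0.0427
finger_force: 0.0
```

Call:
arm_command:
  targets:
    - [[0.06,0,0],[0,0,0],0.5]
    - [[0,0,0],[0,0,0],0.5]

```text
time_s: 25.52
tool_pos: [0.5173, 0.0623, 0.0636]
tool_rot: [0.996, -0.089, -0.001, 0.003]
force: [-0.0, -0.0, 0.5]
gripper_width: 0.043
finger_force: 0.0
```

Call:
arm_command:
  targets:
    - [[0.05,0,0],[0,0,0],0.5]
    - [[0,0,0],[0,0,0],0.5]

```text
time_s: 25.78
tool_pos: [0.5185, 0.062, 0.0636]
tool_rot: [0.996, -0.089, -0.001, 0.003]
force: [-0.1, -0.5, -0.2]
gripper_width: 0.0427
finger_force: 0.0
```

Call:
arm_command:
  targets:
    - [[0.05,0,0],[0,0,0],0.5]
    - [[0,0,0],[0,0,0],0.5]

```text
time_s: 26.02
tool_pos: [0.5196, 0.0618, 0.0635]
tool_rot: [0.996, -0.089, -0.001, 0.003]
force: [-1.2, -0.4, -0.4]
gripper_width: 0.0425
finger_force: 0.2
```

Call:
arm_command:
  targets:
    - [[0.05,0,0],[0,0,0],0.5]
    - [[0,0,0],[0,0,0],0.5]

```text
time_s: 26.28
tool_pos: [0.5199, 0.0617, 0.0634]
tool_rot: [0.996, -0.089, -0.002, 0.003]
force: [-5.3, 1.5, 3.7]
gripper_width: 0.0427
finger_force: 2.5
```

Call:
arm_command:
  targets:
    - [[0.05,0,0],[0,0,0],0.5]
    - [[0,0,0],[0,0,0],0.5]

```text
time_s: 26.52
tool_pos: [0.52, 0.0616, 0.0633]
tool_rot: [0.996, -0.089, -0.003, 0.003]
force: [-7.9, 3.6, 6.0]
gripper_width: 0.0431
finger_force: 4.3
```

The board meets the stop at about 8 N, at TCP y ≈ -1 as predicted. I'll back off and retreat.

Call:
arm_command:
  targets:
    - [[-0.1,0,0],[0,0,0],0.5]
    - [[-0.2,0,0],[0,0,0],0.5]
    - [[-0.6,0,0],[0,0,0],0.5]
    - [[-0.6,0,-0.6],[0,0,0],0.5]
    - [[-0.6,0,-1],[0,0,0],0.5]
    - [[-0.6,0,-1],[0,0,0],0.5]
    - [[-0.5,0,-1],[0,0,0],0.5]
    - [[0,0,-1],[0,0,0],0.5]
    - [[0,0,-1],[0,0,0],0.5]
    - [[0,0,-1],[0,0,0],0.5]
    - [[0,0,0],[0,0,0],0.5]

```text
time_s: 27.9
tool_pos: [0.4441, 0.0766, 0.23]
tool_rot: [0.996, -0.088, 0.001, 0.002]
force: [0.5, 0.3, 0.3]
gripper_width: 0.043
finger_force: 0.0
```

Run:
```python
from h import *
rep();ang()
a=capture("wrist");b=capture("scene");t=capture("top")
cv2.imwrite("pics/c3.png",np.hstack([cv2.resize(t[110:310,170:390],(400,364)),cv2.resize(b[130:280,220:385],(400,364))])[:,:,::-1])
im=t[:,:,::-1].copy();H,S,V=cv2.split(cv2.cvtColor(im,cv2.COLOR_BGR2HSV))
```

```text
t 27.9 shear tcp [ 31.5  76.4 230. ] F [0.5 0.3 0.3] j [ 0.15  0.19  2.02 -0.01  0.94  1.9 ]
axes in shear (cols x,y,z)
 [[ 0.001 -1.    -0.005]
 [-1.    -0.001 -0.002]
 [ 0.002  0.005 -1.   ]]
theta 0.915 err px 2.0
```

View pics/c3.png

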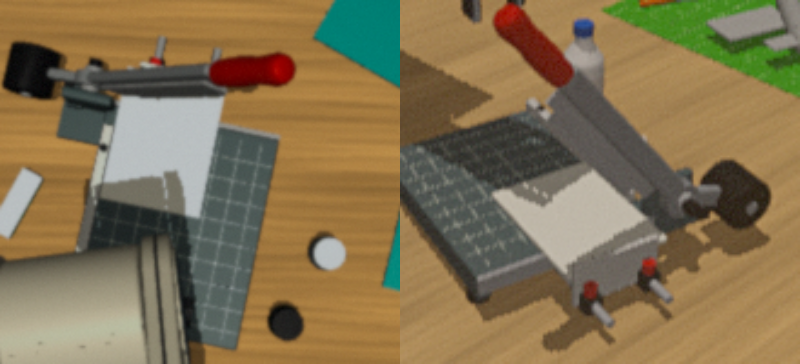

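The board lies against the stop and along the fence, and the blade is open. I'll do a quick numeric check of the board's pose, then hand in.

Run:
```python
from h import *
a=capture("wrist");g=cv2.cvtColor(a,cv2.COLOR_RGB2HSV);H,S,V=cv2.split(g)
m=cv2.morphologyEx(((S<35)&(V>110)).astype(np.uint8),cv2.MORPH_OPEN,np.ones((15,15)))
c=big(m);q=cv2.approxPolyDP(c,8,True).reshape(-1,2)
for p in q: print(p,(shear(onz("wrist",p,.055))*1e3).round(1))
```

```text
[190   0] [102.2 -81.8  55. ]
[187  69] [109.  -28.9  55. ]
[202  70] [ 95.9 -28.1  55. ]
[204  90] [ 95.3 -11.6  55. ]
[335  99] [-22.5  -4.   55. ]
[328 119] [-17.   13.4  55. ]
[336 149] [-25.9  40.9  55. ]
[349 150] [-38.3  41.8  55. ]
[340 165] [-30.7  56.1  55. ]
[361 233] [-56.5 126.5  55. ]
[397 233] [-93.6 126.6  55. ]
[414  85] [-92.6 -15.9  55. ]
[388  77] [-68.6 -22.6  55. ]
[377  18] [-54.4 -68.9  55. ]
[358  17] [-38.3 -69.6  55. ]
[354   0] [-34.  -82.1  55. ]
```

Run:
```python
from h import *
a=capture("wrist")[:,:,::-1]
cv2.imwrite("pics/w4.png",cv2.resize(a[0:180,150:450],None,fx=2.6,fy=2.6,interpolation=cv2.INTER_CUBIC))
```

```text
(no output)
```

View pics/w4.png

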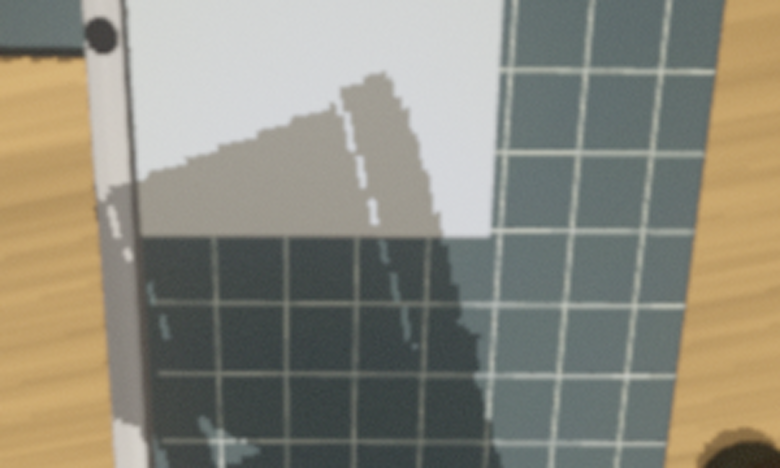

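The board is square to the grid: its push edge is level from (140,236) to (491,236), and its far edge is within 1–2 mm of the fence. The fingers are clear, so I'll hand in.

```bash
python3 -c "
from rig import *
print(hand_in())"
```

```text
the job is handed in; nothing more can be done
None
```

The job is handed in, with no pass or fail returned: by the last pictures the blade arm rests fully open (about 0.91 rad), the board lies flat and square along the fence against the strip stop, and the robot is clear of everything.

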